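# Slide the chassis plate out over the end of the riser

## Robot

A 6-joint arm with a two-finger parallel gripper is mounted at the origin on the work surface. World frame = base frame: x ahead of the robot, y to its left, z up, the work surface at z = 0. Lengths are in mm, angles in rad, forces in N, time in s.
With the tool pointing down it reaches from about 350 to 875 mm from the base axis. Payload 4.2 kg.
Tool frame: the origin (TCP) lies at the very end of the fingers, on their centre line; the grasp point (between the pads) lies 19 mm behind it (pinch_z is the distance from the TCP to the grasp point, in mm); z points along the fingers, y is the line along which they close (so a half turn about z gives the same grasp; the last joint's range is limited). The gripper opens to 85 mm and grips with 20 to 120 N. Pads are 22 mm wide; open, the fingers measure 114 mm over their backs; the gripper's body (76 mm by 85 mm) begins 54 mm behind the grasp point. The pads swing forward as they close: fully open they stand 13 mm farther back than shut.
Start: joints at [1.393, 0.385, 0.008, 0, -1.194, -0.259], TCP at [264.368, 566.312, 231.312] pointing down, gripper open.
Joint ranges: [-3.14, 3.14], [-1.21, 2.06], [-1.07, 1.41], [-3.16, 2.05], [-2.99, -0.16], [-3.1, 3.1]. Speed limits (rad/s): [2.79, 2.79, 3.14, 3.14, 3.14, 3.14].

## Interface

Orientations are given as a unit quaternion [x, y, z, w].
In Python, from bench import * gives the robot as it stands.
- The arm moves only by the tool arm_command, never from a script. Its argument "steps" is one flat list of numbers, 4 for each row, row after row: the shift along the tool's x, y, z in m, then the turn about the tool's z in rad. In form: [tx, ty, tz, roll, tx, ty, tz, roll, ...]. A call has 1 to 20 rows; each row shifts and turns the commanded pose from where the row before left it, along the tool's axes as they then stand; what a row does not reach is not made up. A row lasts 1/8 s, in which the tool goes at most 62.5 mm and 10.7 degrees, less where a joint would pass 70% of its speed; a pose out of reach is approached as far as the arm can. A call with a gripper value outside its range is refused whole. "grip" is the finger opening in m, from 0 to 0.0854, set as the call begins (left out, the last holds). The fingers move at their own pace and stop on an object; the grip force is fixed at half the most. Time passes only in rows, so rows that do not move let the fingers close. It gives the time, the measured TCP pose, the force, the opening and the grip force at its end, in the units of the state.
- read_state(): the state, without advancing time (a new reading comes with each control period).
- get_image(name): name is "scene" or "top"; returns the picture (480x640x3 uint8, red, green, blue); there is no depth.
- get_calibration(name): a dict with "camera_matrix" (3x3 intrinsics, pixels), "k1" (the pictures are not rectified: a ray, as slopes to the right and down, at radius r is drawn at 1 + k1 r^2 times it, then the intrinsics apply), "cam_to_world" (4x4, takes a point from camera to world coordinates). Camera axes: x right, y down, z forward; pixel columns grow to the right and rows downward; lengths in mm; the calibration is good to about 2 mm. A picture is of the moment at which its call begins. get_calibration takes no time and is no camera call.
- job_done(): hands the job in; it is judged then, once.
The state is a dict: "clock": time; "joints": joint angles; "joint_vel": joint speeds; "joint_efforts": joint torques, N m; "position": TCP position; "ee_rot": TCP orientation; "contact_force": force on the tool from outside, world axes, zero at the start; "wrist_torque": the same for the moment, N m; "gripper_width": finger opening in mm; "grasp_force": force on a finger pad.
Only numpy, scipy, OpenCV 4.12 (cv2) and the standard library are available. Lean on these libraries where they do the work, as an engineer would, in place of code of your own. Each camera call takes 0.05 s, during which the arm holds its last target. There are 200 camera calls.

## Task

A slotted grey chassis plate lies flat and a little askew on the wooden desk riser. Without lifting or gripping it, push it with the fingertips until its long edge lies against the upstand along the back of the riser and about 4 cm of the plate sticks out past the riser's free end - the end where the block robot is not standing - so that it can be picked up by its edge. Leave everything else where it is.

Things in the scene. Friction and masses are not known exactly. Their poses are not given: they have to be found in the camera images.
- riser: fixed birch-plywood desk riser: a level board 200 mm deep (x) by 420 mm long (y), its top face (the ledge) 80 mm above the table; along its whole back (+x) edge runs an upstand 12 mm thick and 25 mm high, whose front face lies at x = +88 mm; both ends (y = +210 and -210 mm) and the front (x = -100 mm) are open. Origin: centre of the underside, on the table. x points to the back, y to the left end, z up
- riser_left_end (a point): middle of the top edge of the riser's left end (riser x = 0, y = +210 mm), at ledge height
- riser_right_end (a point): middle of the top edge of the riser's right end (riser x = 0, y = -210 mm), at ledge height
- chassis_plate: loose flat grey plastic plate, 90 mm wide (its x) by 150 mm long (its y) by 6 mm thick, about 0.1 kg, with straight edges and with slots through it, smooth and easily slid, lying flat on the ledge in front of the upstand, askew by at most 0.2 rad. Origin: centre of its underside; y points to its left end, x to its back edge, z up. Lying flush against the upstand its origin is at riser x = +43 mm
- plate_left_end (a point): middle of the plate's left short edge, half-way up its thickness (plate y = +75 mm, z = 3 mm)
- plate_right_end (a point): middle of the plate's right short edge, half-way up its thickness (plate y = -75 mm, z = 3 mm)
- block_robot: toy robot of white and red building blocks on two wheels, 100 mm deep (x), 100 mm wide (y) and 176 mm high; it stands on the table about 20 mm beyond one end of the riser (left or right) and blocks that end; the other end is the free one. Origin: centre of its footprint, on the table. To be left alone
- parts_tray: low clear open tray with building blocks in it, 150 mm (x) by 100 mm (y) by 32 mm high, standing on the table beyond the riser's free end, well below the ledge. Origin: centre of its underside. To be left alone
- gear_motor: small geared motor, 22 x 52 x 20 mm, lying on the front strip of the ledge near the left end. Origin: about the centre of its underside. To be left alone
- wheel: rubber wheel lying flat, 40 mm across and 14 mm high, on the front strip of the ledge near the right end. Origin: centre of its underside. To be left alone
- battery_box: black battery box 60 x 68 x 23 mm on the table in front, to the right. Origin: centre of its underside. To be left alone
- screwdriver: screwdriver 160 mm long lying on the table in front, to the left. To be left alone
- bracket_plate: small grey plate with two holes, 50 x 80 x 5 mm, lying on the table to the right (not the plate to move). Origin: centre of its underside. To be left alone
Not all that is in view belongs to the job. Leave any blue or turquoise look-alike of the chassis_plate alone.

How it is judged:
By the outcome, as a careful person would: the job done as asked, in the order asked, and still so for the second after the job is handed in, with the robot touching nothing.
It also fails if it takes over 58 s, if anything falls off the work surface, if the arm or the gripper's body presses on something with over 40 N, if the wrist force passes 120 N, or if a joint passes its speed limit or range.

## Working session

There is one attempt and no reset: what is moved stays moved. The work goes in short steps, Python scripts to look and compute and a tool call to move; the robot and the scene stay as the last step left them, time stands still between calls to the robot, and variables do not carry over. Pictures are saved under pics/ and viewed, at most 10 in all, crops included, and the job is handed in when it is done.

Besides the shell and the picture viewer there is one more tool, called after "Call:" as name(argument=value, ...) on one line, values as JSON. arm_command: Moves the arm, as the interface text tells. Its arguments: {"type":"object","properties":{"steps":{"type":"array","items":{"type":"number"}},"grip":{"type":"number"}},"required":["steps"]}

```bash
mkdir -p pics; ls
python3 - <<'E'
from bench import *
import cv2
for n in ("scene","top"):
    cv2.imwrite(f"pics/{n}0.png",get_image(n)[:,:,::-1])
    c=get_calibration(n);print(n,c)
print(read_state())
E
```

```text
pics
scene {'camera_matrix': array([[434.83397746,   0.        , 318.8737488 ],
       [  0.        , 434.83397746, 238.13414367],
       [  0.        ,   0.        ,   1.        ]]), 'k1': 0.034739975925800165, 'cam_to_world': array([[ 7.32755809e-01,  5.67148600e-01, -3.76047057e-01,
         8.95548186e+02],
       [ 6.80325857e-01, -6.22757547e-01,  3.86432097e-01,
        -4.45886895e+02],
       [-1.50217201e-02, -5.38994901e-01, -8.42175068e-01,
         1.05449769e+03],
       [ 0.00000000e+00,  0.00000000e+00,  0.00000000e+00,
         1.00000000e+00]])}
top {'camera_matrix': array([[439.91571653,   0.        , 322.82314245],
       [  0.        , 439.91571653, 241.19164356],
       [  0.        ,   0.        ,   1.        ]]), 'k1': -0.02679722592317981, 'cam_to_world': array([[-4.57808024e-02, -9.77932827e-01,  2.03841858e-01,
         2.27212736e+02],
       [-9.98930302e-01,  4.61462211e-02, -2.96271971e-03,
        -1.74420684e+01],
       [-6.50919060e-03, -2.03759445e-01, -9.78999346e-01,
         1.08517572e+03],
       [ 0.00000000e+00,  0.00000000e+00,  0.00000000e+00,
         1.00000000e+00]])}
{'clock': 0.1, 'joints': array([ 1.39258310e+00,  3.85497458e-01,  6.77654689e-03, -4.44367937e-04,
       -1.19397583e+00, -2.58587242e-01]), 'joint_vel': array([ 2.96197425e-04, -1.09871104e-03,  4.19835331e-03,  1.13997024e-03,
        9.63141608e-05,  1.22250474e-03]), 'joint_efforts': array([ 1.16874958e-04, -3.93322670e+01,  1.88927221e+01,  4.19799596e+00,
       -2.64310875e-03,  7.96318147e-06]), 'position': array([264.17247633, 565.86425232, 230.3243242 ]), 'ee_rot': array([ 9.76227096e-01, -2.16748039e-01, -1.68175223e-04,  9.57735399e-04]), 'contact_force': array([-0.0439153 , -0.21713413, -0.84614938]), 'wrist_torque': array([-0.00657569,  0.04594042,  0.01661643]), 'grasp_force': 0.0, 'gripper_width': 85.39568730758953}
```

View pics/scene0.png

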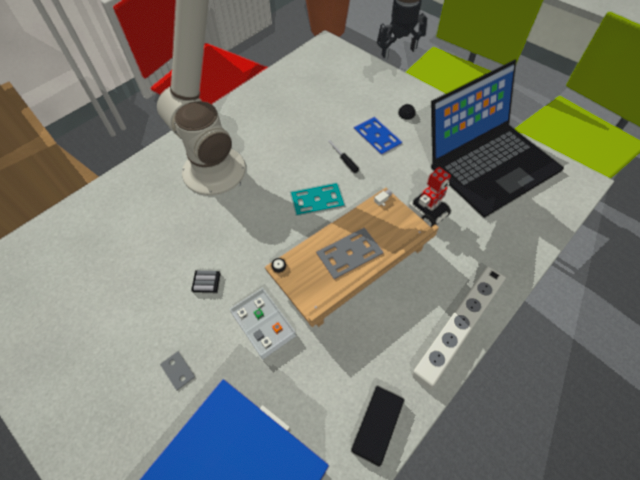

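View pics/top0.png

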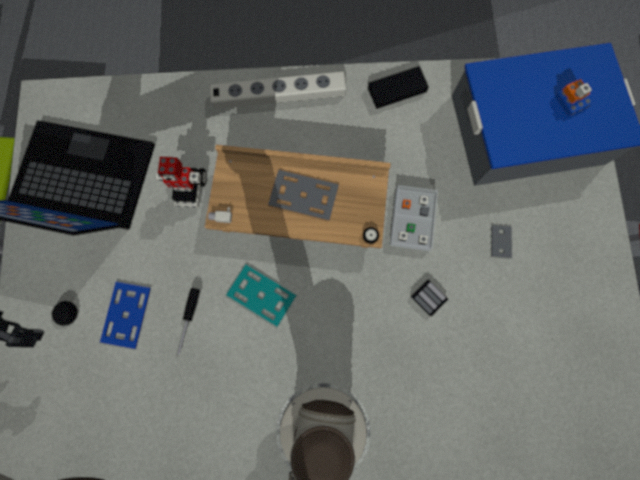

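Block robot is at the left (top px 182,178), so the free end is the right one (px 388,205). Could be taken for the plate (top view): grey slotted plate on riser (304,194) – chosen; teal (261,294), blue (126,314), small bracket (501,240) – not.

```bash
cat > h.py <<'E'
from bench import *
import numpy as np, cv2
def ray(n,pts,z):
    c=get_calibration(n);K=c["camera_matrix"];T=c["cam_to_world"]
    p=cv2.undistortPoints(np.float64(pts).reshape(-1,1,2),K,np.array([c["k1"],0,0,0.])).reshape(-1,2)
    d=np.c_[p,np.ones(len(p))]@T[:3,:3].T;o=T[:3,3]
    return (o+d*((z-o[2])/d[:,2])[:,None])[:,:2]
def grey(im,ctr,r=60):
    h=cv2.cvtColor(im,cv2.COLOR_RGB2HSV)
    m=((h[...,1]<70)&(h[...,2]<150)&(h[...,2]>50)).astype(np.uint8)
    k=np.zeros_like(m);cv2.circle(k,ctr,r,1,-1);return m*k
def hull_rect(m):
    m=cv2.morphologyEx(m,cv2.MORPH_CLOSE,np.ones((5,5),np.uint8));m=cv2.morphologyEx(m,cv2.MORPH_OPEN,np.ones((5,5),np.uint8))
    cs=cv2.findContours(m,cv2.RETR_EXTERNAL,cv2.CHAIN_APPROX_NONE)[0]
    return max(cs,key=cv2.contourArea).reshape(-1,2)
def rect(w):
    return cv2.minAreaRect(np.float32(w))
E
python3 - <<'E'
from h import *
for n,c in (("top",(304,194)),("scene",(350,254))):
    im=cv2.imread(f"pics/{n}0.png")[:,:,::-1]
    cont=hull_rect(grey(im,c,48)); r=rect(ray(n,cont,86)); print(n,"plate",r)
    h=cv2.cvtColor(im,cv2.COLOR_RGB2HSV)
    m=((h[...,0]>8)&(h[...,0]<25)&(h[...,1]>85)&(h[...,2]>60)).astype(np.uint8)
    k=np.zeros_like(m);cv2.circle(k,c,125,1,-1);wc=hull_rect(m*k)
    print(n,"riser",rect(ray(n,wc,80)))
    big=im[:,:,::-1].copy();cv2.drawContours(big,[wc.reshape(-1,1,2)],-1,(255,0,0),1);cv2.drawContours(big,[cont.reshape(-1,1,2)],-1,(0,0,255),1)
    x,y=c;cv2.imwrite(f"pics/crop_{n}.png",cv2.resize(big[y-90:y+90,x-110:x+110],None,fx=3.3,fy=3.3,interpolation=cv2.INTER_CUBIC))
E
python3 - <<'E'
import cv2,numpy as np
a=cv2.imread('pics/crop_top.png');b=cv2.imread('pics/crop_scene.png')
cv2.imwrite('pics/crops.png',cv2.resize(np.vstack([a,b]),None,fx=.5,fy=.5))
E
```

```text
top plate ((551.4812622070312, 21.46906280517578), (150.73521423339844, 91.94288635253906), 72.86993408203125)
top riser ((552.6546020507812, 37.618408203125), (424.50079345703125, 213.5380859375), 80.92526245117188)
scene plate ((550.4342041015625, 20.9378662109375), (150.2653045654297, 92.28568267822266), 72.89696502685547)
scene riser ((554.145263671875, 40.82249450683594), (437.62725830078125, 212.5055389404297), 80.77638244628906)
```

View pics/crop_top.png

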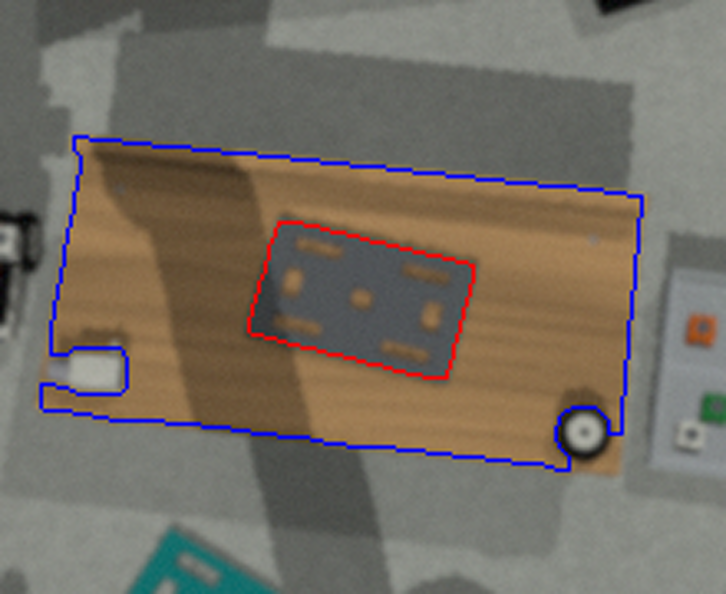

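The crop confirms it: grey slotted plate (red outline), upstand at the back (top), wheel at crop (583,432), motor at crop (92,370). Now the riser pose and the pushing points.

Run:
```python
from h import *
f=lambda p:np.array(p)/3.3+np.array([194,104])
F=ray("top",f([(42,409),(620,475)]),80);B=ray("top",f([(75,137),(641,197)]),105)
print("front L,R",F,"back",B)
for a in (F,B):
    d=a[0]-a[1];print("len",np.hypot(*d),"yaw",np.arctan2(d[1],d[0])-np.pi/2)
print("depth L,R",np.linalg.norm(F-B,axis=1))
# scene view: plate-free mask check of right end
yaw=-0.158;ex=np.array([np.cos(yaw),np.sin(yaw)]);ey=np.array([-ex[1],ex[0]])
c=(F.mean(0)+B.mean(0))/2;print("centre",c)
p=np.array([551,21.2])-c;print("plate rel",p@ex,p@ey)
w=ray("top",f([(583,432),(92,370)]),90)-c;print("wheel,motor rel",w@ex,w@ey)
print("corner rel",[(q@ex,q@ey) for q in np.vstack([F,B])-c])
```

```text
front L,R [[ 481.28089962  251.43354371]
 [ 414.01936763 -156.93925694]] back [[ 677.08205494  222.69402117]
 [ 610.90584874 -183.42969438]]
len 413.87493037576536 yaw -0.16324059159839588
len 411.47996621404207 yaw -0.16152633064193167
depth L,R [197.89909696 198.66058925]
centre [545.82204273  33.43965339]
plate rel 7.039289452333456 -11.272478013868477
wheel,motor rel [-74.49757731 -68.03634285] [-179.24586454  171.30738352]
corner rel [(np.float64(-98.03712254432169), np.float64(205.12342132060886)), (np.float64(-100.20606209931663), np.float64(-208.7458257789449)), (np.float64(99.84709802490626), np.float64(207.54990614836768)), (np.float64(98.39608661873204), np.float64(-203.92750169003165))]
```

Call:
arm_command(steps=[0, 0, 0, -0.14, 0, 0, 0, -0.135, 0.02, 0.033, 0, 0, 0.024, 0.041, 0, 0, 0.024, 0.041, 0, 0, 0.024, 0.041, 0, 0, 0.024, 0.041, 0, 0, 0.024, 0.041, 0, 0, 0.024, 0.041, 0, 0, 0.024, 0.041, 0, 0, 0.024, 0.041, 0, 0, 0.024, 0.041, 0, 0, 0.024, 0.041, 0, 0, 0.024, 0.041, 0, 0, 0.005, 0.008, 0, 0, 0, 0, 0, 0], grip=0.0854)

```text
clock: 2.1
position: [470.2, 33.8, 230.9]
ee_rot: [0.997, -0.082, -0.0, 0.0]
contact_force: [-0.5, 0.8, 0.0]
gripper_width: 85.7
grasp_force: 0.0
```

Call:
arm_command(steps=[0, 0, 0.025, 0, 0, 0, 0.03, 0, 0, 0, 0.03, 0, 0, 0, 0.025, 0, 0, 0, 0.015, 0, 0, 0, 0.007, 0, 0, 0, 0, 0, 0, 0, 0, 0])

```text
clock: 3.1
position: [470.8, 34.7, 100.0]
ee_rot: [0.997, -0.08, 0.001, -0.0]
contact_force: [-0.3, 0.2, -0.1]
gripper_width: 85.7
grasp_force: 0.0
```

Run:
```python
from h import *
a=get_image("scene");b=get_image("top")
f=lambda im,x,y:cv2.resize(im[y-60:y+60,x-80:x+80,::-1],None,fx=4.5,fy=4.5,interpolation=cv2.INTER_CUBIC)[:, :]
cv2.imwrite("pics/near1.png",cv2.resize(np.hstack([f(a,330,250),f(b,310,205)]),(800,300),interpolation=cv2.INTER_AREA))
print(read_state()["position"])
```

```text
[470.74541752  34.46796864 100.01387406]
```

View pics/near1.png

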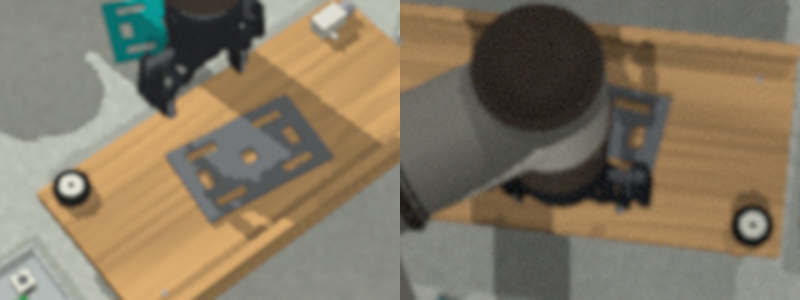

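The picture shows the open fingers (left crop 165,90 and 250,50) standing in front of the plate's front edge, clear of wheel and motor. Now feel for the ledge.

Call:
arm_command(steps=[0, 0, 0.006, 0, 0, 0, 0.006, 0, 0, 0, 0.003, 0, 0, 0, 0.002, 0, 0, 0, 0.001, 0, 0, 0, 0, 0, 0, 0, 0, 0])

```text
clock: 4.08
position: [470.4, 34.2, 81.4]
ee_rot: [0.997, -0.081, 0.0, -0.0]
contact_force: [0.0, -0.2, -0.2]
gripper_width: 85.5
grasp_force: 0.0
```

Call:
arm_command(steps=[0, 0, 0.001, 0, 0, 0, 0.001, 0, 0, 0, 0.001, 0, 0, 0, 0.001, 0, 0, 0, 0.001, 0])

```text
clock: 4.7
position: [470.3, 34.2, 76.2]
ee_rot: [0.997, -0.081, -0.0, 0.0]
contact_force: [-0.5, -0.5, -0.8]
gripper_width: 85.3
grasp_force: 0.0
```

Call:
arm_command(steps=[0, 0, 0.0015, 0, 0, 0, 0.0015, 0, 0, 0, 0.001, 0, 0, 0, 0.001, 0, 0, 0, 0, 0])

```text
clock: 5.32
position: [470.3, 34.2, 71.2]
ee_rot: [0.997, -0.081, -0.0, 0.0]
contact_force: [-0.0, 0.4, -0.1]
gripper_width: 85.3
grasp_force: 0.0
```

Call:
arm_command(steps=[0, 0, 0.001, 0, 0, 0, 0.001, 0, 0, 0, 0.001, 0, 0, 0, 0, 0])

```text
clock: 5.82
position: [470.3, 34.1, 68.2]
ee_rot: [0.997, -0.081, -0.0, 0.0]
contact_force: [-0.2, -0.5, -0.5]
gripper_width: 85.1
grasp_force: 0.0
```

Call:
arm_command(steps=[0, 0, 0.001, 0, 0, 0, 0.0005, 0, 0, 0, 0.0005, 0, 0, 0, 0, 0])

```text
clock: 6.32
position: [470.4, 34.2, 66.9]
ee_rot: [0.997, -0.081, 0.0, 0.0]
contact_force: [-2.0, 0.2, 5.1]
gripper_width: 85.4
grasp_force: 2.6
```

Call:
arm_command(steps=[0, 0, -0.002, 0, 0.005, 0, 0, 0, 0.006, 0, 0, 0, 0.006, 0, 0, 0, 0.006, 0, 0, 0, 0.006, 0, 0, 0, 0.006, 0, 0, 0, 0.006, 0, 0, 0, 0.005, 0, 0, 0, 0.004, 0, 0, 0, 0, 0, 0, 0])

```text
clock: 7.7
position: [520.1, 26.1, 68.3]
ee_rot: [0.997, -0.081, 0.0, -0.0]
contact_force: [0.1, -0.2, 0.2]
gripper_width: 85.4
grasp_force: 0.0
```

Run:
```python
from h import *
a=get_image("scene");b=get_image("top")
f=lambda im,x,y:cv2.resize(im[y-60:y+60,x-80:x+80,::-1],None,fx=4.5,fy=4.5,interpolation=cv2.INTER_CUBIC)
cv2.imwrite("pics/near2.png",cv2.resize(np.hstack([f(a,340,250),f(b,310,205)]),(800,300),interpolation=cv2.INTER_AREA))
```

```text
(no output)
```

View pics/near2.png

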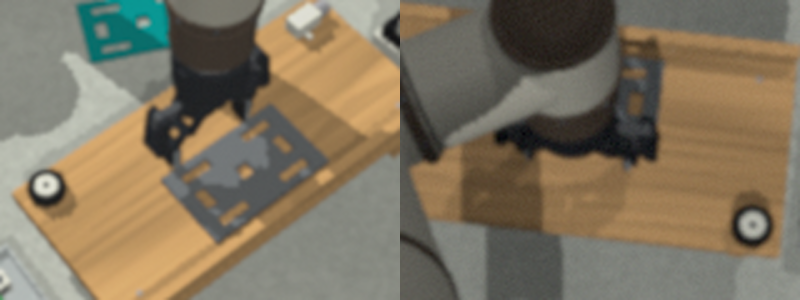

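The plate has moved back and turned parallel; a narrow wood strip is still visible at its back edge (left crop 250,225). Push on until the force rises.

Call:
arm_command(steps=[0.003, 0, 0, 0, 0.003, 0, 0, 0, 0.002, 0, 0, 0, 0.001, 0, 0, 0, 0, 0, 0, 0])

```text
clock: 8.43
position: [528.7, 24.7, 68.3]
ee_rot: [0.997, -0.081, 0.0, -0.0]
contact_force: [-0.2, 0.8, 0.2]
gripper_width: 85.5
grasp_force: 0.0
```

Call:
arm_command(steps=[0.001, 0, 0, 0, 0.001, 0, 0, 0, 0.001, 0, 0, 0, 0, 0, 0, 0])

```text
clock: 8.93
position: [531.7, 24.2, 68.3]
ee_rot: [0.997, -0.081, 0.0, -0.0]
contact_force: [0.0, -0.8, -0.1]
gripper_width: 85.6
grasp_force: 0.0
```

Call:
arm_command(steps=[0.001, 0, 0, 0, 0.001, 0, 0, 0, 0.001, 0, 0, 0, 0, 0, 0, 0])

```text
clock: 9.43
position: [532.2, 23.6, 67.8]
ee_rot: [0.997, -0.081, -0.002, 0.0]
contact_force: [-6.3, 2.2, 3.4]
gripper_width: 85.5
grasp_force: 3.2
```

Call:
arm_command(steps=[-0.004, 0, 0, 0, -0.01, 0, 0, 0, -0.005, 0, -0.02, 0, 0, 0, -0.04, 0, 0, 0, -0.04, 0, 0, 0, -0.02, 0, 0, 0, 0, 0], grip=0.0854)

```text
clock: 10.3
position: [516.5, 27.1, 190.0]
ee_rot: [0.997, -0.081, 0.002, -0.001]
contact_force: [0.4, 0.0, 0.2]
gripper_width: 85.2
grasp_force: 0.0
```

Run:
```python
from h import *
print(read_state()["joints"])
a=get_image("scene")
cv2.imwrite("pics/near3.png",cv2.resize(a[180:330,250:450,::-1],None,fx=4,fy=4,interpolation=cv2.INTER_CUBIC))
```

```text
[ 3.66695595e-01  2.35693188e-01 -3.19228148e-01  2.43605411e-04
 -1.01107119e+00  1.04227557e+00]
```

View pics/near3.png

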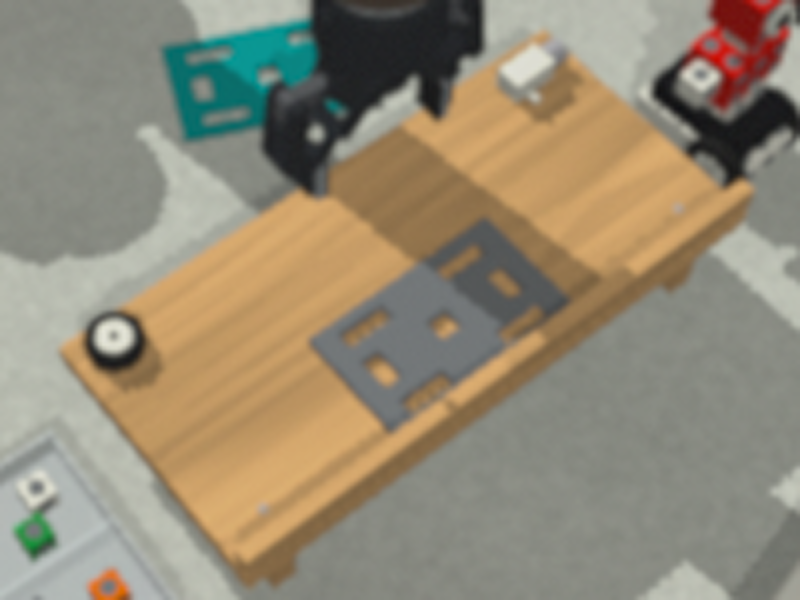

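The long edge lies against the upstand (picture 390,430 to 567,298). Measure the plate's ends and the riser's right end in riser axes.

Run:
```python
from h import *
yaw=-0.162;ex=np.array([np.cos(yaw),np.sin(yaw)]);ey=np.array([-ex[1],ex[0]]);c=np.array([545.8,33.4])
f=lambda p:np.array(p)/4+np.array([250,180])
P=ray("scene",f([(312,342),(487,220),(567,298)]),86)-c
R=ray("scene",f([(62,350),(545,33)]),80)-c
U=ray("scene",f([(240,556),(750,184)]),105)-c
for n,a in (("plate FR FL BL",P),("riser frontR,L",R),("upstand outerR,L",U)): print(n,np.round(np.c_[a@ex,a@ey],1).tolist())
```

```text
plate FR FL BL [[3.6, -80.2], [3.3, 68.1], [79.9, 68.5]]
riser frontR,L [[-93.4, -207.0], [-93.1, 209.4]]
upstand outerR,L [[96.6, -207.5], [97.0, 211.8]]
```

Call:
arm_command(steps=[0.0175, -0.028, 0, 0, 0.0175, -0.028, 0, 0, 0.0175, -0.028, 0, 0, 0.0175, -0.027, 0, 0, 0, 0, 0, 0.157, 0, 0, 0, 0.157, 0, 0, 0, 0.157, 0, 0, 0, 0.157, 0, 0, 0, 0.157, 0, 0, 0, 0.157, 0, 0, 0, 0.157, 0, 0, 0, 0.157, 0, 0, 0, 0.157, 0, 0, 0, 0.158, 0, 0, 0.03, 0, 0, 0, 0.03, 0, 0, 0, 0.02, 0, 0, 0, 0.01, 0, 0, 0, 0, 0], grip=0.045)

```text
clock: 12.72
position: [602.0, 124.7, 96.8]
ee_rot: [-0.648, 0.762, 0.0, -0.001]
contact_force: [0.9, -0.2, 0.9]
gripper_width: 44.7
grasp_force: 0.0
```

Call:
arm_command(steps=[0, 0, 0.004, 0, 0, 0, 0.004, 0, 0, 0, 0.003, 0, 0, 0, 0.002, 0, 0, 0, 0.001, 0, 0, 0, 0.001, 0, 0, 0, 0.001, 0, 0, 0, 0, 0])

```text
clock: 13.72
position: [602.7, 125.0, 82.3]
ee_rot: [-0.648, 0.762, 0.0, -0.0]
contact_force: [-0.3, -0.3, 0.6]
gripper_width: 45.3
grasp_force: 0.0
```

Call:
arm_command(steps=[0, 0, 0.001, 0, 0, 0, 0.001, 0, 0, 0, 0.001, 0, 0, 0, 0.001, 0, 0, 0, 0, 0])

```text
clock: 14.35
position: [602.6, 125.0, 78.2]
ee_rot: [-0.648, 0.762, 0.0, -0.0]
contact_force: [-0.0, 1.0, -0.5]
gripper_width: 44.9
grasp_force: 0.0
```

Call:
arm_command(steps=[0, 0, 0.001, 0, 0, 0, 0.001, 0, 0, 0, 0.001, 0, 0, 0, 0, 0])

```text
clock: 14.85
position: [602.8, 125.1, 77.9]
ee_rot: [-0.648, 0.762, -0.0, 0.0]
contact_force: [-4.4, -1.0, 11.5]
gripper_width: 45.0
grasp_force: 5.8
```

Call:
arm_command(steps=[0, 0, -0.0045, 0, 0.004, 0, 0, 0, 0.008, 0, 0, 0, 0.008, 0, 0, 0, 0.008, 0, 0, 0, 0.008, 0, 0, 0, 0.008, 0, 0, 0, 0.008, 0, 0, 0, 0.008, 0, 0, 0, 0.004, 0, 0, 0, 0, 0, 0, 0])

```text
clock: 16.23
position: [592.3, 61.5, 79.8]
ee_rot: [-0.647, 0.762, -0.0, -0.0]
contact_force: [-0.2, 0.6, 0.2]
gripper_width: 44.5
grasp_force: 0.0
```

Run:
```python
from h import *
a=get_image("scene")
cv2.imwrite("pics/near4.png",cv2.resize(a[180:330,250:450,::-1],None,fx=4,fy=4,interpolation=cv2.INTER_CUBIC))
```

```text
(no output)
```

View pics/near4.png

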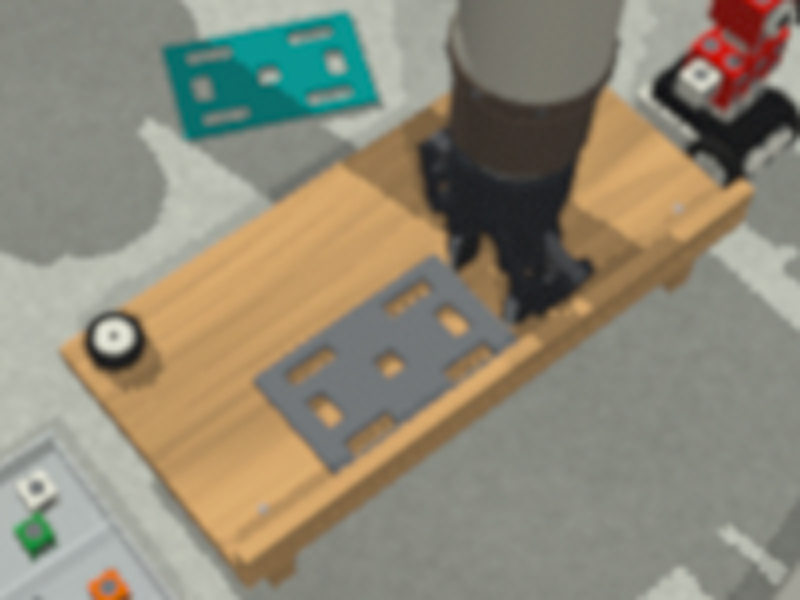

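The plate slides along the upstand, parallel, left end at (437,257)–(517,335) against the fingers. Push on, stopping short.

Call:
arm_command(steps=[0.004, 0, 0, 0, 0.008, 0, 0, 0, 0.008, 0, 0, 0, 0.008, 0, 0, 0, 0.008, 0, 0, 0, 0.008, 0, 0, 0, 0.008, 0, 0, 0, 0.008, 0, 0, 0, 0.008, 0, 0, 0, 0.008, 0, 0, 0, 0.008, 0, 0, 0, 0.008, 0, 0, 0, 0.008, 0, 0, 0, 0.006, 0, 0, 0, 0.004, 0, 0, 0, 0, 0, 0, 0])

```text
clock: 18.27
position: [574.5, -47.0, 79.7]
ee_rot: [-0.647, 0.762, 0.0, -0.0]
contact_force: [0.9, 0.7, -0.6]
gripper_width: 44.8
grasp_force: 0.0
```

Run:
```python
from h import *
a=get_image("scene")
cv2.imwrite("pics/near5.png",cv2.resize(a[210:360,220:420,::-1],None,fx=4,fy=4,interpolation=cv2.INTER_CUBIC))
```

```text
(no output)
```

View pics/near5.png

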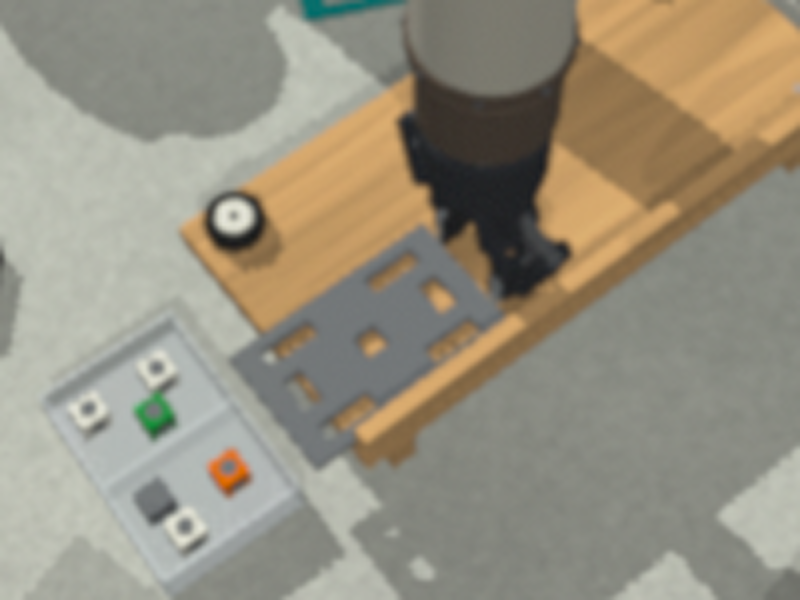

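The plate now sticks out past the right end (corners 232,358 and 320,469; riser end from 182,232 to 265,333). Measure the overhang.

Run:
```python
from h import *
yaw=-0.162;ex=np.array([np.cos(yaw),np.sin(yaw)]);ey=np.array([-ex[1],ex[0]]);c=np.array([545.8,33.4])
f=lambda p:np.array(p)/4+np.array([220,210])
P=ray("scene",f([(232,358),(320,469),(422,228),(503,310)]),86)-c
R=ray("scene",f([(182,232),(265,333)]),80)-c
U=ray("scene",f([(356,440)]),105)-c
for n,a in (("plate FR BR FL BL",P),("riser end",R),("upstand end",U)): print(n,np.round(np.c_[a@ex,a@ey],1).tolist())
b=get_image("top"); cont=hull_rect(grey(b,(350,205),50));r=rect(ray("top",cont,86));print(r)
h=ray("top",cont,86)-c;print("top right y",np.percentile(h@ey,2))
print(read_state()["position"])
```

```text
plate FR BR FL BL [[2.0, -234.0], [91.8, -234.0], [3.1, -87.9], [79.0, -84.4]]
riser end [[-92.2, -207.8], [-1.7, -207.3]]
upstand end [[97.1, -210.8]]
((545.2467651367188, -137.8531951904297), (191.55453491210938, 139.19566345214844), 50.39216232299805)
top right y -239.9996112310737
[574.54490289 -46.68972385  79.74703745]
```

Overhang is about 27 mm; 13 mm more, then back off and lift away.

Call:
arm_command(steps=[0.003, 0, 0, 0, 0.004, 0, 0, 0, 0.004, 0, 0, 0, 0.002, 0, 0, 0, 0, 0, 0, 0, -0.005, 0, 0, 0, -0.01, 0, 0, 0, -0.01, 0, -0.02, 0, -0.03, 0, -0.04, 0, -0.05, 0, -0.04, 0, -0.05, 0, -0.03, 0, -0.05, 0, 0, 0, 0, 0, 0, 0])

```text
clock: 20.0
position: [605.5, 145.6, 208.8]
ee_rot: [-0.649, 0.76, 0.0, 0.001]
contact_force: [-0.3, -0.8, -0.6]
gripper_width: 44.8
grasp_force: 0.0
```

Run:
```python
from h import *
a=get_image("scene")
cv2.imwrite("pics/near6.png",cv2.resize(a[210:360,220:420,::-1],None,fx=4,fy=4,interpolation=cv2.INTER_CUBIC))
```

```text
(no output)
```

View pics/near6.png

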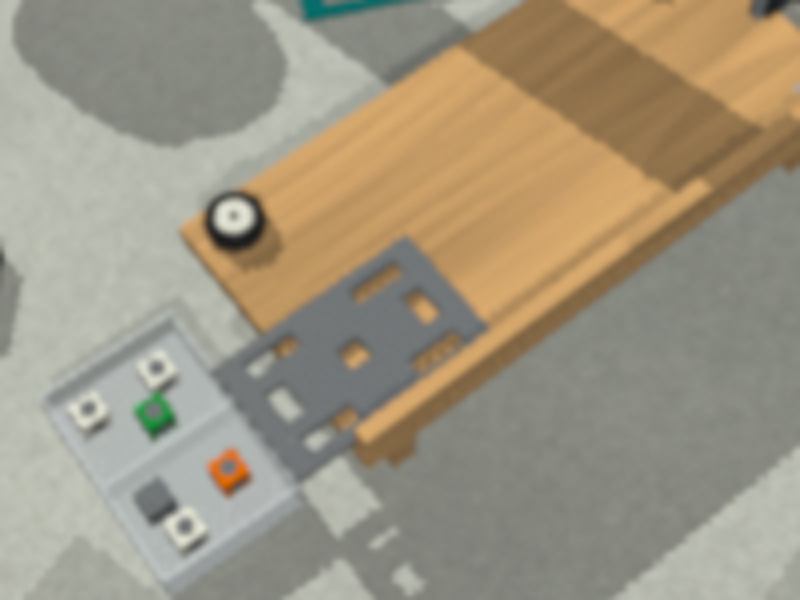

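The plate lies parallel against the upstand, right edge (214,372)–(300,482), left edge (407,238)–(487,325). Check the numbers in both views.

Run:
```python
from h import *
yaw=-0.162;ex=np.array([np.cos(yaw),np.sin(yaw)]);ey=np.array([-ex[1],ex[0]]);c=np.array([545.8,33.4])
f=lambda p:np.array(p)/4+np.array([220,210])
P=ray("scene",f([(214,372),(300,482),(407,238),(487,325)]),86)-c
print("plate FR BR FL BL",np.round(np.c_[P@ex,P@ey],1).tolist())
b=get_image("top"); cv2.imwrite("pics/near7.png",cv2.resize(b[130:270,290:470,::-1],None,fx=4,fy=4,interpolation=cv2.INTER_CUBIC))
```

```text
plate FR BR FL BL [[2.8, -247.8], [91.0, -247.9], [2.8, -99.8], [80.8, -98.6]]
```

View pics/near7.png

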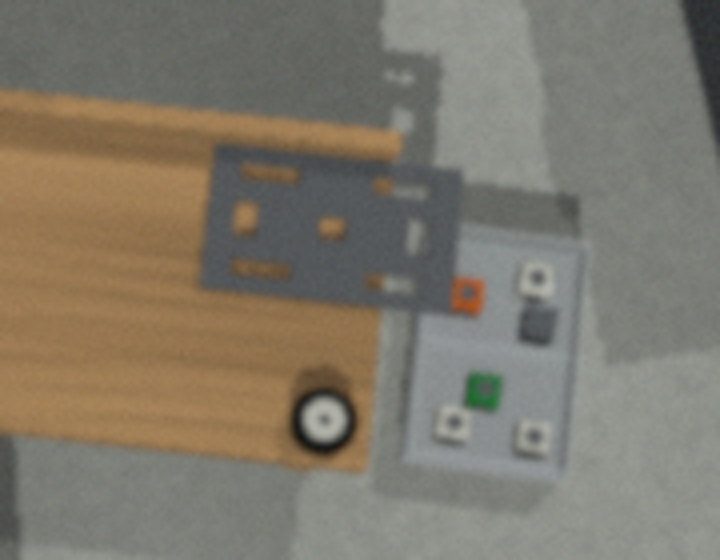

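Run:
```python
from h import *
yaw=-0.162;ex=np.array([np.cos(yaw),np.sin(yaw)]);ey=np.array([-ex[1],ex[0]]);c=np.array([545.8,33.4])
f=lambda p:np.array(p)/4+np.array([290,130])
for n,p,z in (("plate BL BR FR FL",[(215,143),(463,169),(460,314),(201,288)],86),("end front,mid",[(366,470),(380,316)],80),("upstand back L,R; front-top R",[(0,90),(402,131),(402,153)],105)):
    a=ray("top",f(p),z)-c;print(n,np.round(np.c_[a@ex,a@ey],1).tolist())
```

```text
plate BL BR FR FL [[89.6, -99.5], [90.2, -249.0], [-0.1, -254.2], [-1.7, -100.9]]
end front,mid [[-98.4, -208.1], [-4.9, -208.1]]
upstand back L,R; front-top R [[100.9, 31.0], [102.2, -208.6], [88.5, -209.7]]
```

Flush within 1 mm (back edge 89.6/90.2, upstand face about 89), overhang about 40 mm, nothing else moved.

```bash
python3 -c "
from bench import *
print(job_done())"
```

```text
the job is handed in; nothing more can be done
None
```

I pushed the plate flush against the upstand (within about 1 mm in the camera images), with about 40 mm of it past the free right end. The wheel, gear motor and everything else were left alone, and I handed the job in at about 20 s.

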